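# Find the rattling parts case and hold it up over the test plate

## Task

Two of the three sealed cases in the rack are packed tight; in one the insert has come loose. Lift and shake them end to end, in any order, setting each tight one back flat in its own pocket, until you find the one that rattles; then hold that case up in the gripper, well clear of the table, over the small test plate, clearly tipped with its latch end low so that the loose insert lies at the latch end. Finish while still holding it there, and leave the bystanding objects alone.

Things in the scene. Friction and masses are not known exactly. Their poses are not given: they have to be found in the camera images.
- case_a: case in the robot's left pocket: plain grey sealed box 130 x 38 x 42 mm (along x, y, z), 0.4 to 0.5 kg. Origin: centre of its underside. +x runs from the end with the small steel toggle latch (stands out 6 mm; starts turned to the robot) to the plain end with two rivets; z up. Grasp it across its 38 mm width, at mid length
- case_b: the case in the middle pocket, alike. All start level, latch end towards the robot. In each lid a clear sight window (102 x 18 mm, along the middle) shows the top of the steel insert, 18 x 12 mm, bright on a black liner
- case_c: the case in the robot's right pocket, alike
- case_a_insert (a joint): how far the 0.25 kg steel insert in case a has slid along the case's x, in m: 0 in the middle (all start so), -0.030 at the latch end, +0.030 at the plain end. It can be read here, felt as a change of wrist moment (about 0.15 N m from end to end) or seen through the window
- case_b_insert (a joint): the same for case b. A tight insert cannot move more than about 3 mm either way; the loose one slides to the stops when the case is tipped 10 degrees or more or is jerked, and stays put while the case is level and still
- case_c_insert (a joint): the same for case c. Which one of the three cases has the loose insert differs from start to start
- rack: fixed steel stand, tray 156 x 208 mm (x, y), its top 36 mm above the table; origin at the centre of its foot; x along the pockets. Each pocket has low end lips (6 mm high, 141 mm apart) and side ribs (3 mm high, 46 mm apart); pockets are 76 mm apart. A vice 0.12 m high stands to its right; a tall post beyond it, 0.745 m ahead and 0.07 m left of the robot's axis
- pocket_a (a point): where the centre of the underside of case a belongs: floor of the left pocket, 36 mm above the table; axes as the rack's
- pocket_b (a point): the same for the middle pocket and case b
- pocket_c (a point): the same for the right pocket and case c
- plate: small dark steel test plate with a weld bead across it, 70 x 60 x 12 mm, fixed on the table beyond and to the right of the rack; origin at the centre of its underside. The rattling case is to be held above it
- pipe_ring: bystander: short black piece of pipe, 48 mm across, 34 high, standing; origin at the centre of its underside
- paste_tin: bystander: round tin 69 mm across, 44 high; origin at the centre of its underside
- magnet_square: bystander: red welding magnet 74 x 90 x 22 mm lying flat; origin at the centre of its underside
There are look-alikes about, which are no part of the job. Several things have the shape of the plate; the one meant has the colours described above.

How it is judged:
By the outcome, as a careful person would: the job done as asked, in the order asked, and still so for the second after the job is handed in, while the arm keeps its last pose, push and grip.
It also fails if it takes over 67 s, if anything falls off the work surface, if the arm or the gripper's body presses on something with over 40 N, if the wrist force passes 120 N, or if a joint passes its speed limit or range.

## Robot

A 6-joint arm with a two-finger parallel gripper is mounted at the origin on a cart in front of the work surface, level with it; the furniture and walls round the work are solid. World frame = base frame: x ahead of the robot, y to its left, z up, the work surface at z = 0. Lengths are in mm, angles in rad, forces in N, time in s.
With the tool pointing down it reaches from about 350 to 775 mm from the base axis. Payload 7.3 kg.
Tool frame: the origin (TCP) lies between the finger pads; the fingertips stand bot.tip_extent ahead of it and the grasp point (between the pads) lies 6 mm ahead of it (bot.tip_extent is the distance from the TCP to the fingertips, in mm); x points along the fingers, y is the direction in which the jaws open and shut, and the axes are right-handed (so a half turn about x gives the same grasp; the last joint's range is limited). The gripper opens to 92 mm and grips with 3 to 60 N. Pads are 19 mm wide; open, the fingers measure 130 mm over their backs; the gripper's body (75 mm by 190 mm) begins 47 mm behind the grasp point.
Start: joints at [1.127, 0.342, 1.524, -0, 1.275, -0.146], TCP at [154.028, 501.914, 251.741] pointing down, gripper open.
Joint ranges: [-2.53, 2.53], [-0.77, 2.02], [0.04, 2.7], [-1, 4.14], [0.28, 2.66], [-3.11, 3.11]. Speed limits (rad/s): [2.57, 2.57, 3.14, 3.14, 3.14, 3.14].

## Interface

Orientations are given as [roll, pitch, yaw] about the fixed x, y, z axes, in that order (R = Rz(yaw) Ry(pitch) Rx(roll)).
In Python, from plant import bot, capture, workorder gives the robot as it stands. The module is installed in compiled form; this text tells all that it offers.
- The arm moves only by the shell command python3 -m crank 'ROWS'. ROWS is JSON, a list of rows, each an object with "linear": the shift along the tool's x, y, z in cm, a list of three; "delta_rot": the turn, a rotation vector about the tool's x, y, z in degrees, a list of three; "fingers": the opening, from 0 (shut) to 1 (fully open). In form: [{"linear": [x, y, z], "delta_rot": [wx, wy, wz], "fingers": fingers}, ...]. A call has exactly 5 rows; each row shifts and turns the commanded pose from where the row before left it, along the tool's axes as they then stand; what a row does not reach is not made up. A row lasts 1/10 s, in which the tool goes at most 50 mm and 8.59 degrees, less where a joint would pass 70% of its speed; a pose out of reach is approached as far as the arm can. A call with a gripper value outside its range is refused whole. The fingers move at their own pace and stop on an object; the grip force is fixed at half the most. Time passes only in rows, so rows that do not move let the fingers close, or fill a call up. It gives the time, the measured TCP pose, the force and the opening at its end, in the units of the state.
- bot.get_obs(): the state, without advancing time (a new reading comes with each control period).
- capture(name): name is "scene" or "top" or "wrist"; returns a dict with "image" (420x560x3 uint8, blue, green, red), "mtx" (3x3 intrinsics, pixels), "pose" (4x4, takes a point from camera to world coordinates). Camera axes: x right, y down, z forward; pixel columns grow to the right and rows downward; lengths in mm; the calibration is good to about 2 mm. A picture is of the moment at which its call begins. There is no depth.
- workorder.close_job(): hands the job in, once; it reports no verdict.
The state is a dict: "time": time; "joint_positions": joint angles; "dq": joint speeds; "tau": joint torques, N m; "tool_pos": TCP position; "tcp_rot": TCP orientation; "contact_force": force on the tool from outside, world axes, zero at the start; "moment": the same for the moment, N m; "grip_width": finger opening in mm.
Only numpy, scipy, OpenCV 4.12 (cv2) and the standard library are available. Lean on these libraries where they do the work, as an engineer would, in place of code of your own. Each camera call takes 0.05 s, during which the arm holds its last target. There are 200 camera calls.

## Working session

There is one attempt and no reset: what is moved stays moved. The work goes in short steps, Python scripts to look and compute and a shell command to move; the robot and the scene stay as the last step left them, time stands still between calls to the robot, and variables do not carry over. Pictures are saved under pics/ and viewed, on a budget of 10 in all, crops included, one or two more only if the job needs it, and the job is handed in when it is done.

```bash
mkdir -p pics
python3 - <<'E'
from plant import bot, capture
import cv2, numpy as np
o=bot.get_obs()
for k,v in o.items(): print(k,np.round(v,3))
print(bot.tip_extent)
for n in ("scene","top"):
    c=capture(n); cv2.imwrite(f"pics/{n}0.png",c["image"]); np.savez(f"{n}0.npz",**c); print(n,np.round(c["mtx"],1).tolist(),np.round(c["pose"],3).tolist())
E
```

```text
time 0.0
joint_positions [ 1.127  0.343  1.525 -0.     1.275 -0.146]
dq [ 0.001  0.002 -0.002 -0.     0.001  0.002]
tau [-3.0000e-03 -4.3125e+01 -2.4422e+01  7.1000e-02  5.6000e-02 -0.0000e+00]
tool_pos [153.866 501.546 251.053]
tcp_rot [-1.713  1.569 -2.011]
contact_force [0.427 0.223 0.512]
moment [ 0.008  0.027 -0.005]
grip_width 91.78
25.0
scene [[503.2, 0.0, 281.2], [0.0, 503.2, 205.3], [0.0, 0.0, 1.0]] [[-0.839, -0.4, 0.37, 283.443], [-0.545, 0.637, -0.546, 449.162], [-0.017, -0.659, -0.752, 739.252], [0.0, 0.0, 0.0, 1.0]]
top [[495.8, 0.0, 281.1], [0.0, 495.8, 217.0], [0.0, 0.0, 1.0]] [[0.017, -0.995, 0.1, 533.337], [-1.0, -0.018, -0.005, -45.63], [0.007, -0.1, -0.995, 933.912], [0.0, 0.0, 0.0, 1.0]]
```

View pics/top0.png

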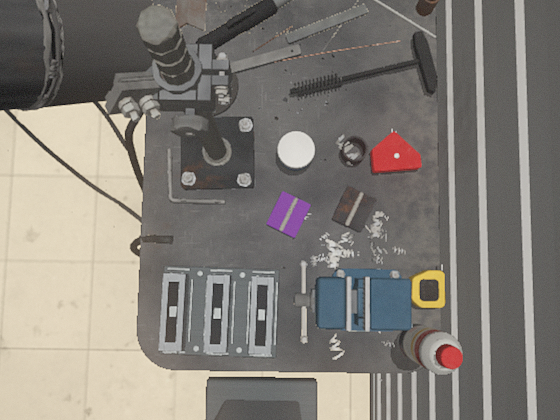

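View pics/scene0.png

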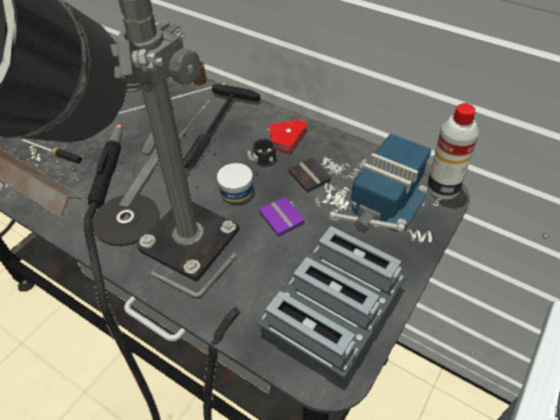

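The dark plate with the weld bead is at (354,209) in the top view. Its purple look-alike is at (289,215). The rack holds the cases at about u=173, 217 and 262, v=312. I'll measure these and confirm with one crop.

```bash
cat > h.py <<'E'
import numpy as np, cv2
def ray(c,u,v,z):
    d=c["pose"][:3,:3]@np.linalg.solve(c["mtx"],[u,v,1.]); o=c["pose"][:3,3]
    return o+d*(z-o[2])/d[2]
def rect(c,mask,x0,y0,x1,y1,z):
    m=np.zeros(mask.shape,np.uint8); m[y0:y1,x0:x1]=mask[y0:y1,x0:x1]
    cs,_=cv2.findContours(m,cv2.RETR_EXTERNAL,cv2.CHAIN_APPROX_NONE)
    k=max(cs,key=cv2.contourArea); r=cv2.minAreaRect(k)
    P=np.array([ray(c,u,v,z)[:2] for u,v in k[:,0]]).astype(np.float32)
    return r,cv2.minAreaRect(P)
E
python3 - <<'E'
from h import *
c=dict(np.load("top0.npz")); im=c["image"]; g=cv2.cvtColor(im,6)
dk=cv2.morphologyEx((g<45).astype(np.uint8)*255,cv2.MORPH_CLOSE,np.ones((15,1)))
for n,x in zip("abc",(173,217,262)):
    r=rect(c,dk,x-14,262,x+14,352,78); print(n,np.round(r[0][0],1),[np.round(q,2) for q in r[1]])
for u,v in ((354,209),(315,290),(315,325),(304,300),(303,263),(303,342),(163,312),(277,272),(277,354),(161,268),(160,356)): print(u,v,[np.round(ray(c,u,v,z)[:2]) for z in (12,36,78,120)])
cr=np.hstack([cv2.resize(im[255:365,150:330],None,fx=3,fy=3,interpolation=2),cv2.resize(im[180:290,325:405],None,fx=3,fy=3,interpolation=2)])
cv2.imwrite("pics/crop1.png",cr)
E
```

```text
a [174. 282.] [array([504.16, 130.83]), array([0., 0.]), np.float64(0.0)]
b [217.5 319. ] [array([443.08,  54.67]), array([0.  , 5.09]), np.float64(0.93)]
c [265. 319.] [array([444.39, -25.99]), array([6.7, 0. ]), np.float64(1.15)]
354 209 [array([ 643., -187.]), array([ 640., -183.]), array([ 635., -177.]), array([ 630., -171.])]
315 290 [array([ 492., -116.]), array([ 493., -114.]), array([ 495., -111.]), array([ 497., -107.])]
315 325 [array([ 428., -116.]), array([ 431., -114.]), array([ 436., -111.]), array([ 441., -108.])]
304 300 [array([473., -95.]), array([475., -94.]), array([477., -92.]), array([480., -90.])]
303 263 [array([541., -93.]), array([541., -92.]), array([540., -89.]), array([540., -87.])]
303 342 [array([397., -95.]), array([401., -93.]), array([407., -91.]), array([413., -89.])]
163 312 [array([447., 162.]), array([449., 157.]), array([453., 148.]), array([457., 138.])]
277 272 [array([523., -45.]), array([524., -45.]), array([524., -45.]), array([525., -45.])]
277 354 [array([375., -48.]), array([379., -48.]), array([387., -47.]), array([394., -47.])]
161 268 [array([527., 169.]), array([527., 164.]), array([528., 154.]), array([528., 144.])]
160 356 [array([368., 165.]), array([373., 159.]), array([380., 150.]), array([388., 140.])]
```

View pics/crop1.png

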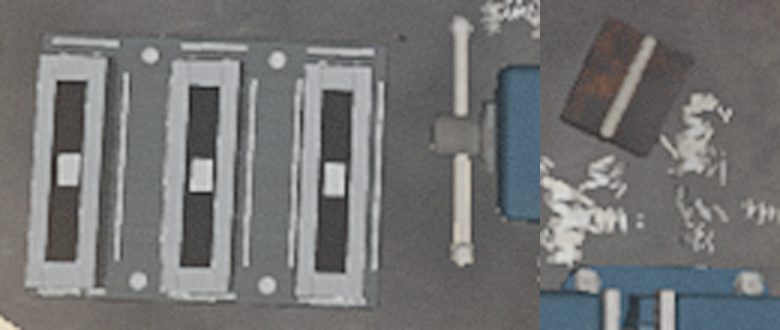

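The crop confirms it: the plate at (354,209) is the dark, rusty steel one with the bead. In the crop, the windows run from (72,80) to (60,262) for a, (205,87) to (200,267) for b, and (338,93) to (327,271) for c.

Run:
```python
from h import *
c=dict(np.load("top0.npz"))
f=lambda p:(150+(p[0]+.5)/3-.5,255+(p[1]+.5)/3-.5)
P={}
for n,t,b in (("a",(72,80),(60,262)),("b",(205,87),(200,267)),("c",(338,93),(327,271))):
    T=ray(c,*f(t),77);B=ray(c,*f(b),77); d=T-B
    print(n,np.round((T+B)/2,1),"len",np.round(np.hypot(*d[:2]),1),"yaw",np.round(np.degrees(np.arctan2(d[1],d[0])),2))
# rack tray edge lines + screws between pockets (z=36)
for p in ((150,56),(138,280),(278,60),(267,285),(45,36),(386,46),(28,292),(378,305)): print(p,np.round(ray(c,*f(p),36),1))
from plant import bot
from scipy.spatial.transform import Rotation as R
o=bot.get_obs(); print(np.round(R.from_euler("xyz",o["tcp_rot"]).as_matrix(),3))
```

```text
a [454.3 133.1  77. ] len 101.9 yaw -1.6
b [452.2  55.6  77. ] len 100.7 yaw 0.09
c [450.6 -18.2  77. ] len 99.7 yaw -2.38
(150, 56) [518.9  94.   36. ]
(138, 280) [387.5  96.7  36. ]
(278, 60) [517.9  17.3  36. ]
(267, 285) [385.8  20.5  36. ]
(45, 36) [529.8 157.3  36. ]
(386, 46) [527.3 -47.3  36. ]
(28, 292) [379.5 161.3  36. ]
(378, 305) [375.3 -45.2  36. ]
[[-0.001  0.293  0.956]
 [-0.001  0.956 -0.293]
 [-1.    -0.001 -0.   ]]
```

```bash
python3 -m crank '[{"linear":[0,-2.0,3.0],"delta_rot":[-1.5,0,0],"fingers":0.6},{"linear":[0,-2.6,3.9],"delta_rot":[0,0,0],"fingers":0.6},{"linear":[0,-2.6,3.9],"delta_rot":[0,0,0],"fingers":0.6},{"linear":[0,-2.6,3.9],"delta_rot":[0,0,0],"fingers":0.6},{"linear":[0,-2.6,3.9],"delta_rot":[0,0,0],"fingers":0.6}]'
python3 -m crank '[{"linear":[0,-2.6,3.9],"delta_rot":[0,0,0],"fingers":0.6},{"linear":[0,-2.6,3.9],"delta_rot":[0,0,0],"fingers":0.6},{"linear":[0,-2.6,3.9],"delta_rot":[0,0,0],"fingers":0.6},{"linear":[0,-2.6,3.9],"delta_rot":[0,0,0],"fingers":0.6},{"linear":[0,-2.0,3.0],"delta_rot":[0,0,0],"fingers":0.6}]'
python3 -m crank '[{"linear":[0,0,0],"delta_rot":[-7,0,0],"fingers":0.6},{"linear":[0,0,0],"delta_rot":[-7,0,0],"fingers":0.6},{"linear":[0,0,0],"delta_rot":[0,0,0],"fingers":0.6},{"linear":[0,0,0],"delta_rot":[0,0,0],"fingers":0.6},{"linear":[0,0,0],"delta_rot":[0,0,0],"fingers":0.6}]'
cat > s.py <<'E'
import sys; from h import *
from plant import bot
from scipy.spatial.transform import Rotation as R
o=bot.get_obs(); M=R.from_euler("xyz",o["tcp_rot"]).as_matrix(); p=np.array(o["tool_pos"])
print("t",o["time"],"p",np.round(p,1),"yaw(z-axis)",np.round(np.degrees(np.arctan2(M[1,2],M[0,2])),2),"down",np.round(M[:,0],3),"F",np.round(o["contact_force"],1),"M",np.round(o["moment"],3),"w",np.round(o["grip_width"],1),"q",np.round(o["joint_positions"],2))
if len(sys.argv)>3: print("tool delta cm",np.round(M.T@(np.array(list(map(float,sys.argv[1:4])))-p)/10,2))
E
python3 s.py 454.5 133 69
```

```text
time: 0.6
tool_pos: [299.9, 330.4, 251.6]
tcp_rot: [-2.115, 1.571, -2.386]
contact_force: [0.7, -0.3, 0.4]
grip_width: 57.5
time: 1.1
tool_pos: [446.4, 160.4, 251.5]
tcp_rot: [-1.805, 1.571, -2.078]
contact_force: [0.5, 1.1, -0.5]
grip_width: 55.1
time: 1.6
tool_pos: [444.9, 162.8, 251.7]
tcp_rot: [2.675, 1.571, 2.646]
contact_force: [-0.1, -0.1, 0.6]
grip_width: 55.0
t 1.6 p [444.9 162.8 251.7] yaw(z-axis) -1.67 down [-0.  0. -1.] F [-0.1 -0.1  0.6] M [-0.007  0.    -0.008] w 55.0 q [ 0.19  0.25  1.66  0.    1.24 -1.35]
tool delta cm [18.27 -2.95  1.04]
```

```bash
python3 -m crank '[{"linear":[2.0,-1.45,0.5],"delta_rot":[0,0,0],"fingers":0.6},{"linear":[3.0,-1.5,0.54],"delta_rot":[0,0,0],"fingers":0.6},{"linear":[4.0,0,0],"delta_rot":[0,0,0],"fingers":0.6},{"linear":[1.0,0,0],"delta_rot":[0,0,0],"fingers":0.6},{"linear":[0,0,0],"delta_rot":[0,0,0],"fingers":0.6}]'
python3 s.py 454.5 133 69
python3 - <<'E'
from plant import capture
from h import *
c=capture("wrist"); np.savez("w0.npz",**c); cv2.imwrite("pics/w0.png",c["image"])
E
```

```text
time: 2.1
tool_pos: [453.9, 133.0, 150.9]
tcp_rot: [-3.039, 1.567, -3.067]
contact_force: [1.0, 0.9, -0.3]
grip_width: 55.0
t 2.1 p [453.9 133.  150.9] yaw(z-axis) -1.59 down [-0.003 -0.    -1.   ] F [ 1.   0.9 -0.3] M [0.016 0.005 0.026] w 55.0 q [ 0.12  0.36  1.8   0.    0.98 -1.42]
tool delta cm [8.19 0.   0.09]
```

View pics/w0.png

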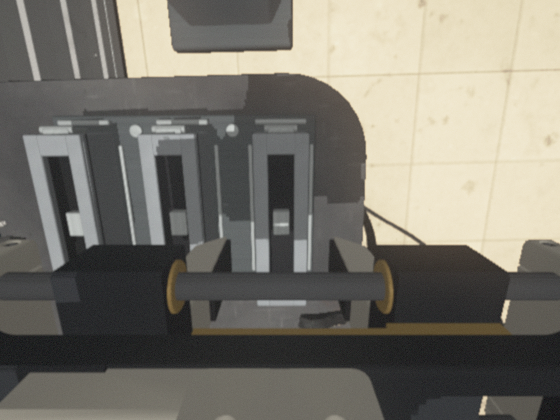

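The wrist view shows case a centred between the fingers: case at u≈281, fingers at u≈222 and 340. I'll descend and grip.

```bash
python3 -m crank '[{"linear":[3.0,0,0.05],"delta_rot":[0,0,0],"fingers":0.6},{"linear":[3.0,0,0],"delta_rot":[0,0,0],"fingers":0.6},{"linear":[1.5,0,0],"delta_rot":[0,0,0],"fingers":0.6},{"linear":[0.7,0,0],"delta_rot":[0,0,0],"fingers":0.6},{"linear":[0,0,0],"delta_rot":[0,0,0],"fingers":0.6}]'
python3 s.py 454.5 133 69
python3 -m crank '[{"linear":[0,0,0],"delta_rot":[0,0,0],"fingers":0.35},{"linear":[0,0,0],"delta_rot":[0,0,0],"fingers":0.3},{"linear":[0,0,0],"delta_rot":[0,0,0],"fingers":0.2},{"linear":[0,0,0],"delta_rot":[0,0,0],"fingers":0.2},{"linear":[0,0,0],"delta_rot":[0,0,0],"fingers":0.2}]'
python3 s.py 454.5 133 69
```

```text
time: 2.65
tool_pos: [455.9, 133.2, 70.4]
tcp_rot: [0.207, 1.57, 0.18]
contact_force: [-0.6, -0.1, 1.0]
grip_width: 55.3
t 2.65 p [455.9 133.2  70.4] yaw(z-axis) -1.55 down [ 0.001  0.    -1.   ] F [-0.6 -0.1  1. ] M [ 0.048 -0.047  0.023] w 55.3 q [ 0.12  0.49  1.88  0.    0.77 -1.42]
tool delta cm [ 0.14 -0.02 -0.14]
time: 3.15
tool_pos: [456.0, 133.1, 70.8]
tcp_rot: [0.295, 1.568, 0.267]
contact_force: [-1.2, 1.4, 7.5]
grip_width: 37.6
t 3.15 p [456.  133.1  70.8] yaw(z-axis) -1.56 down [ 0.002  0.001 -1.   ] F [-1.2  1.4  7.5] M [0.309 0.105 0.116] w 37.6 q [ 0.12  0.49  1.88  0.    0.76 -1.42]
tool delta cm [ 0.18 -0.02 -0.15]
```

```bash
python3 -m crank '[{"linear":[-1,0,0],"delta_rot":[0,0,0],"fingers":0.2},{"linear":[-3,0,0],"delta_rot":[0,0,0],"fingers":0.2},{"linear":[-4,0,0],"delta_rot":[0,0,0],"fingers":0.2},{"linear":[-3,0,0],"delta_rot":[0,0,0],"fingers":0.2},{"linear":[-1,0,0],"delta_rot":[0,0,0],"fingers":0.2}]' >/dev/null
python3 -m crank '[{"linear":[0,0,0],"delta_rot":[0,0,0],"fingers":0.2},{"linear":[0,0,0],"delta_rot":[0,0,0],"fingers":0.2},{"linear":[0,0,0],"delta_rot":[0,0,0],"fingers":0.2},{"linear":[0,0,0],"delta_rot":[0,0,0],"fingers":0.2},{"linear":[0,0,0],"delta_rot":[0,0,0],"fingers":0.2}]' >/dev/null; python3 s.py
python3 -m crank '[{"linear":[0,0,0],"delta_rot":[0,7,0],"fingers":0.2},{"linear":[0,0,0],"delta_rot":[0,7,0],"fingers":0.2},{"linear":[0,0,0],"delta_rot":[0,6,0],"fingers":0.2},{"linear":[0,0,0],"delta_rot":[0,0,0],"fingers":0.2},{"linear":[0,0,0],"delta_rot":[0,0,0],"fingers":0.2}]' >/dev/null
python3 -m crank '[{"linear":[0,0,0],"delta_rot":[0,0,0],"fingers":0.2},{"linear":[0,0,0],"delta_rot":[0,0,0],"fingers":0.2},{"linear":[0,0,0],"delta_rot":[0,0,0],"fingers":0.2},{"linear":[0,0,0],"delta_rot":[0,0,0],"fingers":0.2},{"linear":[0,0,0],"delta_rot":[0,0,0],"fingers":0.2}]' >/dev/null; python3 s.py
python3 -m crank '[{"linear":[0,0,0],"delta_rot":[0,-7,0],"fingers":0.2},{"linear":[0,0,0],"delta_rot":[0,-7,0],"fingers":0.2},{"linear":[0,0,0],"delta_rot":[0,-8,0],"fingers":0.2},{"linear":[0,0,0],"delta_rot":[0,-8,0],"fingers":0.2},{"linear":[0,0,0],"delta_rot":[0,-8,0],"fingers":0.2}]' >/dev/null
python3 -m crank '[{"linear":[0,0,0],"delta_rot":[0,-2,0],"fingers":0.2},{"linear":[0,0,0],"delta_rot":[0,0,0],"fingers":0.2},{"linear":[0,0,0],"delta_rot":[0,0,0],"fingers":0.2},{"linear":[0,0,0],"delta_rot":[0,0,0],"fingers":0.2},{"linear":[0,0,0],"delta_rot":[0,0,0],"fingers":0.2}]' >/dev/null; python3 s.py
```

```text
t 4.15 p [454.8 132.8 188.8] yaw(z-axis) -1.56 down [-0.002 -0.    -1.   ] F [-0.5 -0.  -3.4] M [ 0.087 -0.055  0.014] w 37.9 q [ 0.12  0.32  1.75  0.    1.07 -1.42]
t 5.15 p [455.1 132.8 190. ] yaw(z-axis) -1.55 down [-0.341  0.009 -0.94 ] F [ 0.2 -0.1 -3.9] M [ 0.026 -0.404 -0.033] w 38.0 q [ 0.1   0.5   1.51  0.04  1.48 -1.46]
t 6.15 p [455.9 132.7 189.8] yaw(z-axis) -1.59 down [ 0.342 -0.009 -0.94 ] F [-0.5  0.3 -3.2] M [ 0.064  0.357 -0.008] w 37.9 q [ 0.16  0.18  2.01 -0.11  0.62 -1.3 ]
```

```bash
python3 -m crank '[{"linear":[0,0,0],"delta_rot":[0,7,0],"fingers":0.2},{"linear":[0,0,0],"delta_rot":[0,7,0],"fingers":0.2},{"linear":[0,0,0],"delta_rot":[0,6,0],"fingers":0.2},{"linear":[0,0,0],"delta_rot":[0,0,0],"fingers":0.2},{"linear":[0,0,0],"delta_rot":[0,0,0],"fingers":0.2}]' >/dev/null
python3 -m crank '[{"linear":[0,0,0],"delta_rot":[0,0,0],"fingers":0.2},{"linear":[0,0,0],"delta_rot":[0,0,0],"fingers":0.2},{"linear":[0,0,0],"delta_rot":[0,0,0],"fingers":0.2},{"linear":[0,0,0],"delta_rot":[0,0,0],"fingers":0.2},{"linear":[0,0,0],"delta_rot":[0,0,0],"fingers":0.2}]' >/dev/null; python3 s.py; python3 -c "
from plant import capture,bot
import cv2
cv2.imwrite('pics/w1.png',capture('wrist')['image']); cv2.imwrite('pics/s1.png',capture('scene')['image']);print(bot.get_obs()['moment'])"
cat > j.py <<'E'
import cv2,numpy as np
a=cv2.imread('pics/w1.png')[60:420,130:430]; b=cv2.imread('pics/s1.png')[180:420,220:420]
cv2.imwrite('pics/j1.png',np.hstack([a,cv2.resize(b,(300,360))]))
E
python3 j.py
```

```text
t 7.15 p [455.1 132.9 189.9] yaw(z-axis) -1.55 down [ 0.001  0.    -1.   ] F [ 0.2 -0.  -4. ] M [-0.02  -0.073 -0.009] w 38.1 q [ 0.12  0.31  1.75  0.    1.07 -1.42]
[ 0.02790174 -0.04001735  0.00433456]
```

View pics/j1.png

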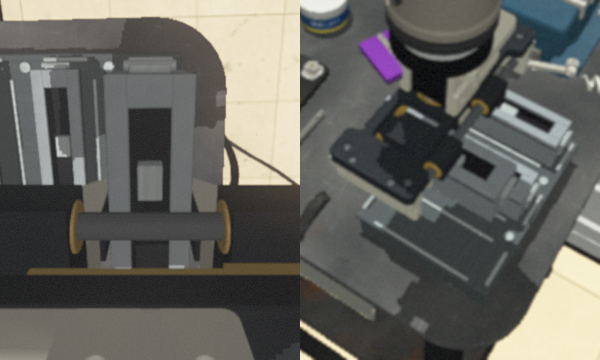

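```bash
cat > ins.py <<'E'
# insert offset along case x from a wrist picture: pixels of window latch end, insert centre; lid 7 mm above TCP
from h import *
from plant import bot,capture
import sys
def off(c,p,win,ins,dz=7):
    z=p[2]+dz; W=ray(c,*win,z); I=ray(c,*ins,z); print("win end",np.round(W-p,1),"insert",np.round(I-p,1),"offset from middle",np.round(I[0]-W[0]-51,1))
if __name__=="__main__":
    a=list(map(float,sys.argv[1:5])); o=bot.get_obs(); off(capture("wrist"),np.array(o["tool_pos"]),a[:2],a[2:])
E
python3 ins.py 281 167 280 240
python3 -c "
from h import *
c=dict(np.load('w0.npz'))
for p in ((281,154),(281,222)): print(ray(c,*p,77))"
```

```text
win end [-54.6   2.    7. ] insert [-22.    0.7   7. ] offset from middle -18.3
[402.18008842 135.25581575  77.        ]
[450.6221488  133.97819203  77.        ]
```

```bash
python3 -c "
from h import *
from plant import capture,bot
c=dict(np.load('w0.npz'));print(np.round(c['pose'],2),c['mtx'])
for p in ((281,135),(281,305)): print(ray(c,*p,78))
c=capture('wrist'); p=np.array(bot.get_obs()['tool_pos']);print(np.round(c['pose'][:3,3]-p))
for q in ((281,132),(281,167),(280,220),(280,240),(280,260),(281,310),(281,328)): print(q,ray(c,*q,p[2]+7)-p,ray(c,*q,p[2]-3)-p)
im=c['image'];print(cv2.cvtColor(im,6)[120:340:2,281])
cv2.imwrite('pics/w2.png',cv2.resize(im[110:340,200:360],None,fx=2.5,fy=2.5,interpolation=2))"
```

```text
[[ 3.0000e-02  9.6000e-01  2.7000e-01  3.8106e+02]
 [ 1.0000e+00 -3.0000e-02 -1.0000e-02  1.3493e+02]
 [-0.0000e+00  2.7000e-01 -9.6000e-01  2.8465e+02]
 [ 0.0000e+00  0.0000e+00  0.0000e+00  1.0000e+00]] [[304.03883236   0.         279.6606125 ]
 [  0.         304.03883236 206.03934523]
 [  0.           0.           1.        ]]
[389.61315909 135.58302029  78.        ]
[518.04934278 132.1956104   78.        ]
[-73.   2. 134.]
(281, 132) [-68.81035045   2.32372387   7.        ] [-68.45429905   2.36149029  -3.        ]
(281, 167) [-54.61349199   1.95685473   7.        ] [-53.13569568   1.9656335   -3.        ]
(280, 220) [-31.35314096   0.91752591   7.        ] [-28.03746056   0.84418357  -3.        ]
(280, 240) [-21.95869991   0.66638198   7.        ] [-17.90073089   0.57319585  -3.        ]
(280, 260) [-12.19812136   0.40545001   7.        ] [-7.36893388  0.29164671 -3.        ]
(281, 310) [13.96591992  0.18465493  7.        ] [20.86242252  0.05340581 -3.        ]
(281, 328) [24.04854083 -0.07589584  7.        ] [31.74170761 -0.22773202 -3.        ]
[108 116 116 127 125 122  99  98 111 111 112 112 111 111 110 108 111 111
 109 110 106 105 112 103  65  40  45  43  41  45  46  45  39  39  42  43
  42  41  39  41  35  40  41  42  43  38  42  40  44  39  62  85  90 113
 123 121 120 119 124 121 120 119 121 122 123 123 117 118 122 121  93  38
  39  43  41  39  49  61  68  68  66  70  72  74  73  73  73  70  71  67
  54  34  43  54  50  46  50  49  44  48  51  44  53  46  70  82  82  69
  38  37]
```

View pics/w2.png

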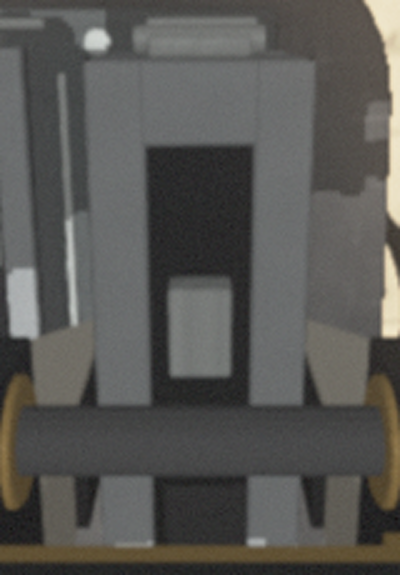

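In the level wrist view, insert a sits about 15 mm towards the latch from mid-window: rows 220–260, window end at row 168. That's more than a tight one could move. I'll check by tipping again, where the pixel geometry stays fixed to the gripper.

```bash
cat > col.py <<'E'
from h import *
from plant import capture,bot
im=capture('wrist')['image']; g=cv2.cvtColor(im,6)[:,274:288].mean(1); 
r=[i for i in range(150,275) if g[i]>75]; print("bright rows",r[0],r[-1],[i for i in r if i>175][:1],[i for i in r if i>175][-1:])
E
python3 -m crank '[{"linear":[0,0,0],"delta_rot":[0,-7,0],"fingers":0.2},{"linear":[0,0,0],"delta_rot":[0,-7,0],"fingers":0.2},{"linear":[0,0,0],"delta_rot":[0,-6,0],"fingers":0.2},{"linear":[0,0,0],"delta_rot":[0,-5,0],"fingers":0.2},{"linear":[0,0,0],"delta_rot":[0,0,0],"fingers":0.2}]' >/dev/null
python3 -m crank '[{"linear":[0,0,0],"delta_rot":[0,0,0],"fingers":0.2},{"linear":[0,0,0],"delta_rot":[0,0,0],"fingers":0.2},{"linear":[0,0,0],"delta_rot":[0,0,0],"fingers":0.2},{"linear":[0,0,0],"delta_rot":[0,0,0],"fingers":0.2},{"linear":[0,0,0],"delta_rot":[0,0,0],"fingers":0.2}]' >/dev/null; python3 s.py; python3 col.py
python3 -m crank '[{"linear":[0,0,0],"delta_rot":[0,7,0],"fingers":0.2},{"linear":[0,0,0],"delta_rot":[0,8,0],"fingers":0.2},{"linear":[0,0,0],"delta_rot":[0,8,0],"fingers":0.2},{"linear":[0,0,0],"delta_rot":[0,8,0],"fingers":0.2},{"linear":[0,0,0],"delta_rot":[0,8,0],"fingers":0.2}]' >/dev/null
python3 -m crank '[{"linear":[0,0,0],"delta_rot":[0,6,0],"fingers":0.2},{"linear":[0,0,0],"delta_rot":[0,5,0],"fingers":0.2},{"linear":[0,0,0],"delta_rot":[0,0,0],"fingers":0.2},{"linear":[0,0,0],"delta_rot":[0,0,0],"fingers":0.2},{"linear":[0,0,0],"delta_rot":[0,0,0],"fingers":0.2}]' >/dev/null
python3 -m crank '[{"linear":[0,0,0],"delta_rot":[0,0,0],"fingers":0.2},{"linear":[0,0,0],"delta_rot":[0,0,0],"fingers":0.2},{"linear":[0,0,0],"delta_rot":[0,0,0],"fingers":0.2},{"linear":[0,0,0],"delta_rot":[0,0,0],"fingers":0.2},{"linear":[0,0,0],"delta_rot":[0,0,0],"fingers":0.2}]' >/dev/null; python3 s.py; python3 col.py
```

```text
t 8.35 p [455.5 132.7 189.6] yaw(z-axis) -1.58 down [ 0.422 -0.012 -0.907] F [ 0.3 -0.1 -4. ] M [0.031 0.442 0.048] w 37.7 q [ 0.17  0.15  2.07 -0.18  0.5  -1.23]
bright rows 150 230 [189] [230]
t 9.9 p [455.2 132.8 189.8] yaw(z-axis) -1.56 down [-0.422  0.012 -0.906] F [-0.4 -0.2 -4.9] M [-0.011 -0.499  0.015] w 37.8 q [ 0.09  0.55  1.45  0.05  1.57 -1.46]
bright rows 150 274 [274] [274]
```

Confirmed. The insert goes to rows 189–228 with the latch low, and vanishes behind the bar with the plain end low, so case a is the rattler. Next I'll level it, raise it and carry it over the dark plate.

```bash
python3 -m crank '[{"linear":[0,0,0],"delta_rot":[0,-6,0],"fingers":0.2},{"linear":[0,0,0],"delta_rot":[0,-7,0],"fingers":0.2},{"linear":[0,0,0],"delta_rot":[0,-7,0],"fingers":0.2},{"linear":[0,0,0],"delta_rot":[0,-5,0],"fingers":0.2},{"linear":[0,0,0],"delta_rot":[0,0,0],"fingers":0.2}]' >/dev/null
python3 -m crank '[{"linear":[-1,-2,0],"delta_rot":[0,0,0],"fingers":0.2},{"linear":[-1.5,-3,0.5],"delta_rot":[0,0,0],"fingers":0.2},{"linear":[-1.5,-4,1.5],"delta_rot":[0,0,0],"fingers":0.2},{"linear":[-1,-4,2.5],"delta_rot":[0,0,0],"fingers":0.2},{"linear":[0,-4,2.5],"delta_rot":[0,0,0],"fingers":0.2}]' | head -2
python3 -m crank '[{"linear":[0,-4,2.5],"delta_rot":[0,0,0],"fingers":0.2},{"linear":[0,-4,3],"delta_rot":[0,0,0],"fingers":0.2},{"linear":[0,-3,2.5],"delta_rot":[0,0,0],"fingers":0.2},{"linear":[0,-2,2],"delta_rot":[0,0,0],"fingers":0.2},{"linear":[0,-1,1],"delta_rot":[0,0,0],"fingers":0.2}]' | head -2
python3 -m crank '[{"linear":[0,0,0],"delta_rot":[0,-6,0],"fingers":0.2},{"linear":[0,0,0],"delta_rot":[0,-7,0],"fingers":0.2},{"linear":[0,0,0],"delta_rot":[0,-7,0],"fingers":0.2},{"linear":[0,0,0],"delta_rot":[0,-6,0],"fingers":0.2},{"linear":[0,0,0],"delta_rot":[0,-2,0],"fingers":0.2}]' >/dev/null
python3 -m crank '[{"linear":[0,0,0],"delta_rot":[0,0,0],"fingers":0.2},{"linear":[0,0,0],"delta_rot":[0,0,0],"fingers":0.2},{"linear":[0,0,0],"delta_rot":[0,0,0],"fingers":0.2},{"linear":[0,0,0],"delta_rot":[0,0,0],"fingers":0.2},{"linear":[0,0,0],"delta_rot":[0,0,0],"fingers":0.2}]' >/dev/null
python3 s.py 634 -187 235; python3 col.py; python3 -c "
from plant import capture
import cv2,numpy as np
a,b=capture('scene')['image'],capture('wrist')['image']
cv2.imwrite('pics/f1.png',np.hstack([a[40:380,200:560],b[60:400,100:460]]))"
```

```text
time: 10.95
tool_pos: [522.0, -40.9, 241.4]
time: 11.45
tool_pos: [627.7, -184.7, 238.0]
t 12.45 p [ 627.  -181.9  239.6] yaw(z-axis) -1.54 down [ 0.469 -0.012 -0.883] F [ 0.5  0.2 -4.1] M [0.051 0.535 0.041] w 37.7 q [-0.5   0.38  1.61  0.32  0.74 -2.23]
tool delta cm [ 0.74 -0.49  0.41]
bright rows 150 274 [189] [274]
```

View pics/f1.png

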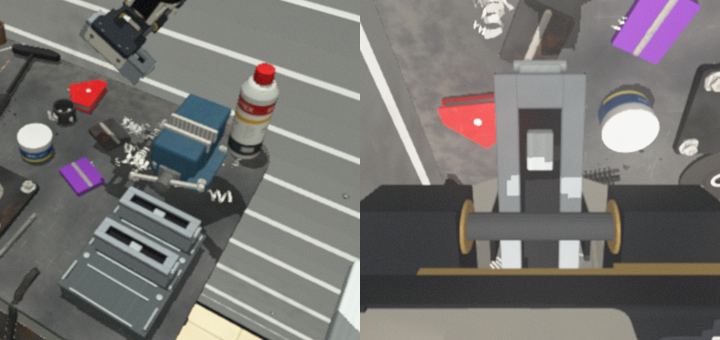

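```bash
python3 -m crank '[{"linear":[0.2,-0.2,0.2],"delta_rot":[0,0,0],"fingers":0.2},{"linear":[0.3,-0.3,0.3],"delta_rot":[0,0,0],"fingers":0.2},{"linear":[0,0,0],"delta_rot":[0,0,0],"fingers":0.2},{"linear":[0,0,0],"delta_rot":[0,0,0],"fingers":0.2},{"linear":[0,0,0],"delta_rot":[0,0,0],"fingers":0.2}]' >/dev/null
python3 -m crank '[{"linear":[0,0,0],"delta_rot":[0,0,0],"fingers":0.2},{"linear":[0,0,0],"delta_rot":[0,0,0],"fingers":0.2},{"linear":[0,0,0],"delta_rot":[0,0,0],"fingers":0.2},{"linear":[0,0,0],"delta_rot":[0,0,0],"fingers":0.2},{"linear":[0,0,0],"delta_rot":[0,0,0],"fingers":0.2}]' >/dev/null
python3 s.py; python3 col.py
python3 - <<'E'
from h import *
from plant import bot
from scipy.spatial.transform import Rotation as R
print("plate via scene",ray(dict(np.load("scene0.npz")),308,173,12))
o=bot.get_obs(); M=R.from_euler("xyz",o["tcp_rot"]).as_matrix(); p=np.array(o["tool_pos"])
print("case centre",p+M@[14,0,-3.6],"underside",p+M@[35,0,-3.6],"latch low end",p+M@[35,0,-68.6])
E
```

```text
t 13.6 p [ 633.3 -187.1  237.7] yaw(z-axis) -1.56 down [ 0.469 -0.013 -0.883] F [ 0.   0.1 -3.8] M [ 0.045  0.566 -0.01 ] w 38.0 q [-0.5   0.39  1.59  0.32  0.74 -2.23]
bright rows 150 274 [189] [274]
plate via scene [ 642.20858139 -181.07038674   12.        ]
case centre [ 636.71583747 -187.26624942  223.59942162] underside [ 646.57217463 -187.53354645  205.05808483] latch low end [ 589.20380711 -185.96333544  174.53915882]
```

The case centre is within a few mm of the plate centre by both views, and the insert is still at the latch end. Handing in.

```bash
python3 -c "
from plant import workorder
print(workorder.close_job())"
```

```text
the job is handed in; nothing more can be done
None
```

Case a, from the left pocket, was the one that rattled, and I handed the job in at 13.6 s with it held over the dark test plate. I tipped it 20–25° each way. In the wrist view its insert ran to the latch end, then out of sight under the gripper bar the other way. It was the first case I tried, so cases b and c were not lifted.

- **Final pose:** the case is tipped about 28° with its latch end low, and the lowest point is about 17 cm above the table. Its centre is at (637, −187) mm. The plate measured (643, −187) mm in the top view and (642, −181) mm in the scene view, so it is within about 9 mm.
- **Insert position:** the last wrist picture viewed shows it at the latch end. After a final 8 mm nudge, a brightness check still found its edge on the same row.
- **Grip and surroundings:** the grip width is a steady 38 mm and the load about 4 N. The last scene picture showed cases b and c in their pockets and the bystanders apparently where they were.
- **Unclear check:** the wrist moment at level was noisy and by itself did not show that the insert was loose. After the first latch-low tip and return to level, the insert also sat at about −15 mm rather than at the stop. I relied on the window view for that reason.

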